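Third hand for a spring-loaded relief valve bonnet

ROBOT

A 6-joint arm with a two-finger parallel gripper is mounted at the origin on a cart in front of the work surface, level with it; the furniture and walls round the work are solid. World frame = base frame: x ahead of the robot, y to its left, z up, the work surface at z = 0. Lengths are in m, angles in rad, forces in N, time in s.
With the tool pointing down it reaches from about 0.325 to 0.775 m from the base axis. Payload 9.3 kg.
Tool frame: the origin (TCP) lies at the very end of the fingers, on their centre line; the grasp point (between the pads) lies 19 mm behind it; x points along the fingers, y is the direction in which the jaws open and shut, and the axes are right-handed (so a half turn about x gives the same grasp; the last joint's range is limited). The gripper opens to 85 mm and grips with 20 to 120 N. Pads are 22 mm wide; open, the fingers measure 114 mm over their backs; the gripper's body (76 mm by 85 mm) begins 54 mm behind the grasp point. The pads swing forward as they close: fully open they stand 13 mm farther back than shut.
Start: joints at [0.992, 0.259, 0.021, 1.334, 0, 1.418], TCP at [0.227, 0.501, 0.231] pointing down, gripper open.
Joint ranges: [-3.04, 3.04], [-0.91, 1.82], [-1.04, 1.36], [-1.92, 1.95], [-1.52, 1.45], [-3.14, 3.14]. Speed limits (rad/s): [2.22, 2.22, 2.79, 3.14, 3.14, 3.14].

INTERFACE

Orientations are given as a unit quaternion [x, y, z, w].
In Python, from cell import bot gives the robot as it stands. Calls block until the motion is done:
- bot.reach(position, orientation): joint-space move of the TCP to a pose.
- bot.move_l(position, rotation=None, vel=0.15, stop_force=None): straight line of the TCP; rotation=None keeps the orientation; vel is the mean speed in m/s. With stop_force (N) it stops when the force on the tool has changed by that much, and returns True; else False.
- bot.move_joints(angles): joint-space move.
- bot.set_gripper(opening, newtons=None): finger opening in m; newtons is the grip in N (None keeps the last); returns when the fingers have stopped.
- bot.dwell(seconds).
- bot.solve_ik(position, orientation): joint angles nearest the present ones, or None.
- bot.read_state(): the state.
- bot.camera(name): name is "scene" or "top"; returns the picture (480x640x3 uint8, red, green, blue); there is no depth.
- bot.camera_model(name): a dict with "vertical_fov" (degrees; the focal length in pixels is half the picture's height over the tangent of half this angle, whatever the lens; pixels are square), "cx", "cy" (the principal point, pixels), "R" (3x3) and "t" (3): a world point X has camera coordinates R X + t. Camera axes: x right, y down, z forward; pixel columns grow to the right and rows downward; lengths in m; the calibration is good to about 2 mm. A picture is of the moment at which its call begins. camera_model takes no time and is no camera call.
A pose or a line that the arm cannot do raises bot.PlanningError and nothing moves.
- bot.finish_job(): hands the job in, once; it reports no verdict.
The state is a dict: "time": time; "joint_positions": joint angles; "dq": joint speeds; "tau": joint torques, N m; "tcp_pos": TCP position; "ee_rot": TCP orientation; "force": force on the tool from outside, world axes, zero at the start; "ft_torque": the same for the moment, N m; "opening": finger opening in m.
Only numpy, scipy, OpenCV 4.12 (cv2) and the standard library are available. Lean on these libraries where they do the work, as an engineer would, in place of code of your own. Each camera call takes 0.05 s, during which the arm holds its last target.

TASK

The blue relief valve is ready to be closed: pick up its loose bonnet, lower it upright over the coil spring and the two studs of the valve body, and press it straight down against the spring until it beds on the soft black gasket. Then be my third hand while I run the nuts on: keep pushing steadily with about 15 N so that the gasket stays squeezed but is not crushed, for at least three seconds, and finish still holding the bonnet down, without letting go. Never lean on the valve hard, and leave the nuts, the tools and the other things round about where they are.

Things in the scene. Friction and masses are not known exactly. Their poses are not given: they have to be found in the camera images.
- bonnet: loose blue cast bonnet, about 0.3 kg, 64 mm high, upright on its flange on the white papers (top 7 mm above the desk). Origin: centre of its underside; z up; x along the flange, which is 10 mm thick, 116 mm long (x), 56 mm wide (y), with a 16 mm hole for a stud at x = +40 and -40 mm (fits either way round). Open below: a spring pocket 28 mm wide, its roof 32 mm above the underside.
- grip (a point): point on the bonnet's axis, 34 mm above its underside (axes as the bonnet's), level with two machined flats facing +y and -y: 39 mm apart, 26 mm wide in x, from 13 to 37 mm above the underside, the place to grip from above. Dome 42 mm across, top at 43 mm; then a boss to 48, a brass lock nut (20 mm across) to 54 and an adjusting screw (10 mm) to 64 mm.
- valve: blue valve body fixed on a dark steel fixture plate, 150 (x) by 110 (y) by 12 mm. It stands in the left half of the desk; place and yaw vary. Origin: centre of the plate's underside, on the desk; z up; x runs from stud to stud. Machined top face at z = 66 mm. A brass outlet points to +y; two hex nuts lie loose on the plate at its -y side.
- seat (a point): point on the valve's axis at the top of the free gasket, 70 mm above the desk; axes as the valve's. The bonnet's origin is here when its underside just touches the gasket.
- spring (a joint): squeeze of the valve's coil spring in m, 0 when free. It stands on the valve's axis, 21 mm across, its brass button 42 mm above the seat point when free; it meets the roof of the bonnet's pocket when the bonnet is 10 mm above the gasket and pushes up with 1.5 N plus 0.5 N per mm. Left alone the bonnet sinks only some 3 mm into it, so it stands clear of the gasket.
- gasket: soft black rubber gasket ring, 53 mm outside, 35 mm inside, on the valve's top face and 4 mm proud of it; origin at the centre of its underside (it moves down with the squeeze). It gives 5 N per mm of squeeze. If the robot pushes the bonnet down with 15 N (beside the bonnet's own weight), the gasket is squeezed by about 2 mm and carries about 10 N.
- stud_a (a point): tip of the stud at the valve's +x side; studs are 12 mm thick with a pointed nose (the last 7 mm), tips 100 mm above the desk, 30 mm above the free gasket
- stud_b (a point): tip of the stud at the valve's -x side, 80 mm from the other
- nut_a: loose steel hex nut, 19 mm across flats, 12 mm high, on the fixture plate; origin at its underside; to be left there
- nut_b: second, like hex nut on the fixture plate; to be left there
- oil_can: grey oil can with a bent spout, 158 mm high, at the left rear of the desk; origin at its underside; bystander
- small_carton: brown carton, 61x90x56 mm, behind the appliance; bystander
- pliers_black: black pliers, 163 mm long, lying at the front edge of the desk, before the cream-coloured appliance; bystander
- screwdriver_red: red screwdriver, 246 mm long, lying behind the appliance; bystander

How it is judged:
By the outcome, as a careful person would: the job done as asked, in the order asked, and still so for the second after the job is handed in, while the arm keeps its last pose, push and grip.
It also fails if it takes over 59 s, if anything falls off the work surface, if the arm or the gripper's body presses on something with over 40 N, if the wrist force passes 120 N, or if a joint passes its speed limit or range.

## Working session

There is one attempt and no reset: what is moved stays moved. The work goes in short steps, each a Python script; the robot and the scene stay as the last script left them, time stands still between calls to the robot, and variables do not carry over. Pictures are saved under pics/ and viewed, and the job is handed in when it is done.

```bash
ls; mkdir -p pics; python3 - <<'E'
from cell import bot
import cv2, numpy as np
for n in ("scene","top"):
    im=bot.camera(n); cv2.imwrite(f"pics/{n}0.png",im[:,:,::-1]); m=bot.camera_model(n); print(n,m)
s=bot.read_state(); print(s)
E
```

```text
pics
scene {'vertical_fov': 54.18086576692264, 'cx': 312.92234346214013, 'cy': 240.078898936162, 'R': array([[ 0.64789906, -0.76170167,  0.00611302],
       [-0.41746177, -0.36178038, -0.83357101],
       [ 0.637144  ,  0.53751793, -0.5523785 ]]), 't': array([-0.33557473,  0.3261061 ,  0.58857179])}
top {'vertical_fov': 56.87479132244003, 'cx': 322.83809744192433, 'cy': 242.14158851863948, 'R': array([[ 1.51121860e-02, -9.99879396e-01,  3.57979853e-03],
       [-9.80491076e-01, -1.55206965e-02, -1.95949886e-01],
       [ 1.95981814e-01, -5.48729381e-04, -9.80607377e-01]]), 't': array([0.02466469, 0.56490018, 1.07467379])}
{'time': 0.1, 'joint_positions': array([ 9.92401297e-01,  2.59162754e-01,  2.08281166e-02,  1.33370882e+00,
       -1.04396782e-05,  1.41820324e+00]), 'dq': array([-0.0009091 , -0.00230078,  0.00274164, -0.00098479,  0.00025376,
        0.00061938]), 'tau': array([ 4.48473031e-03, -5.56692231e+01,  3.45071447e+01,  1.15926174e-02,
       -1.58502253e-04,  3.15943133e-06]), 'tcp_pos': array([0.22703971, 0.50066995, 0.23070828]), 'ee_rot': array([ 0.14899587,  0.69129578, -0.14982211,  0.69098749]), 'force': array([-0.14272718,  0.02826419,  0.26761555]), 'ft_torque': array([0.05288742, 0.03999454, 0.00214442]), 'opening': 0.08551435631242284}
```

View pics/scene0.png

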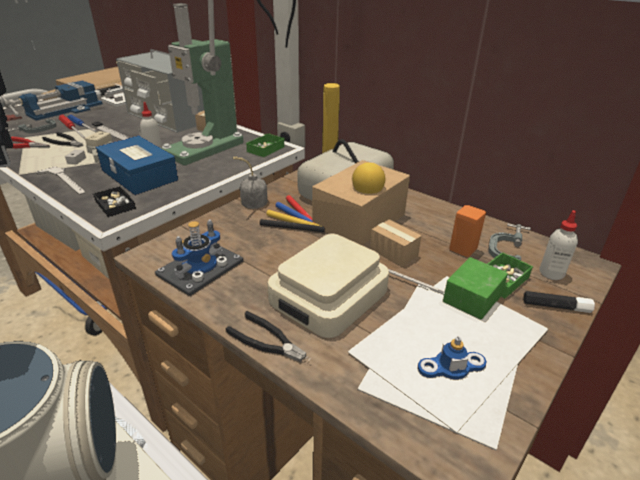

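View pics/top0.png

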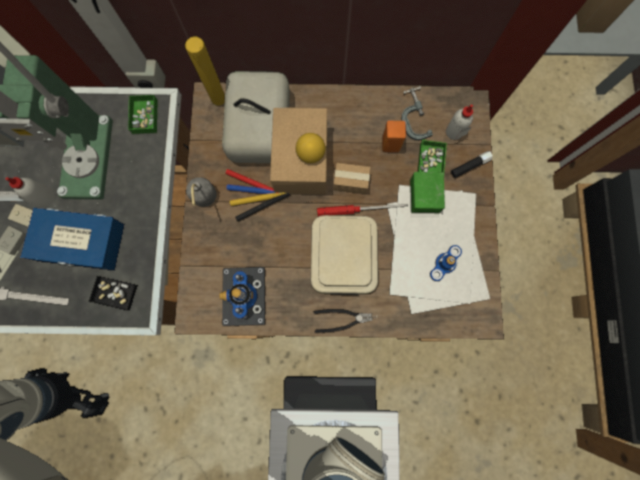

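The scene view shows the valve at about (198,258) and the bonnet at (455,360). In the top view they are at about (244,296) and (446,262). I'll enlarge both.

```bash
python3 - <<'E'
import cv2, numpy as np
s=cv2.imread("pics/scene0.png");t=cv2.imread("pics/top0.png")
def crop(im,u,v,w,h,k): return cv2.resize(im[v:v+h,u:u+w],None,fx=k,fy=k,interpolation=cv2.INTER_CUBIC)
# each panel 400x300
a=np.vstack([np.hstack([crop(t,212,260,64,48*1+18,6)[:396,:384],crop(t,418,236,64,66,6)])])
cv2.imwrite("pics/ct.png",a)
b=np.hstack([crop(s,150,215,100,80,4),crop(s,410,325,90,80,4)])
cv2.imwrite("pics/cs.png",b);print(a.shape,b.shape)
E
```

```text
(396, 768, 3) (320, 760, 3)
```

View pics/ct.png

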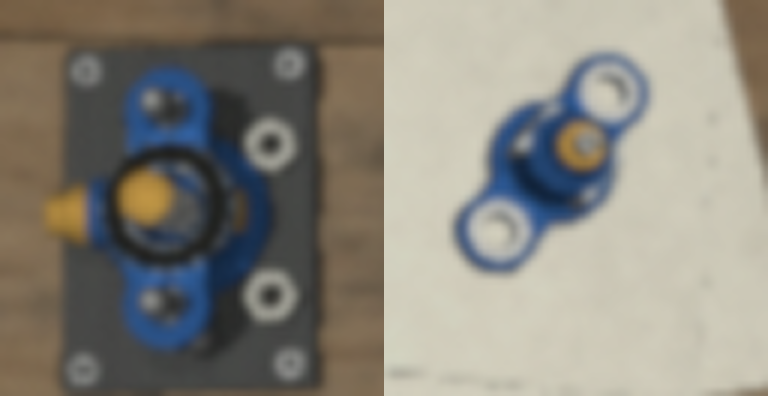

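View pics/cs.png

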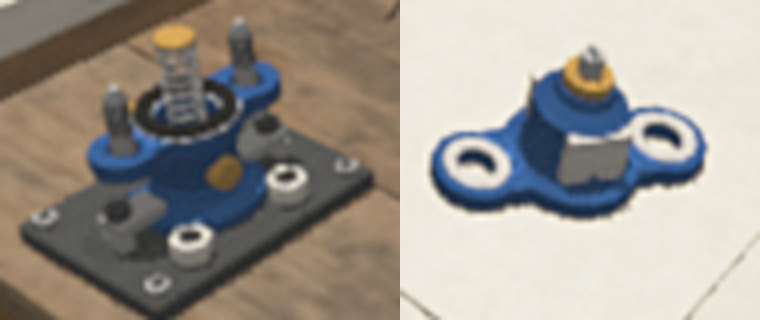

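```bash
cat > h.py <<'E'
import numpy as np, cv2
from scipy.optimize import least_squares
from scipy.spatial.transform import Rotation as Ro
from cell import bot
M={n:bot.camera_model(n) for n in("scene","top")}
def proj(n,X):
    m=M[n];f=240/np.tan(np.radians(m["vertical_fov"]/2));c=np.atleast_2d(X)@m["R"].T+m["t"]
    return np.c_[m["cx"]+f*c[:,0]/c[:,2],m["cy"]+f*c[:,1]/c[:,2]]
def pose(p,L):
    c,s=np.cos(p[2]),np.sin(p[2]);L=np.atleast_2d(L)
    return np.c_[p[0]+c*L[:,0]-s*L[:,1],p[1]+s*L[:,0]+c*L[:,1],L[:,2]]
def fit(obs,p0,nuis=True):
    # obs: list (cam,(x,y) in crop,(u0,v0,k),local)
    px=np.array([[o[2][0]+(o[1][0]+.5)/o[2][2]-.5,o[2][1]+(o[1][1]+.5)/o[2][2]-.5] for o in obs])
    L=np.array([o[3] for o in obs],float);cams=[o[0] for o in obs]
    def r(p):
        W=pose(p,L);return np.array([proj(c,w)[0] for c,w in zip(cams,W)])-px
    s=least_squares(lambda p:r(p).ravel(),p0,loss="soft_l1",x_scale=[.1,.1,1])
    return s.x,r(s.x)
E
cat > f.py <<'E'
from h import *
T=(212,260,6);S=(150,215,4);TB=(418,236,6);SB=(410,325,4)
v=[("top",(68,45),T,(.075,.055,.012)),("top",(318,48),T,(.075,-.055,.012)),("top",(318,387),T,(-.075,-.055,.012)),("top",(63,387),T,(-.075,.055,.012)),
("top",(168,207),T,(0,0,.07)),("top",(146,197),T,(0,0,.112)),("top",(150,97),T,(.04,0,.1)),("top",(150,298),T,(-.04,0,.1)),
("scene",(22,228),S,(-.075,.055,.012)),("scene",(157,305),S,(-.075,-.055,.012)),("scene",(373,172),S,(.075,-.055,.012)),
("scene",(113,86),S,(-.04,0,.1)),("scene",(240,18),S,(.04,0,.1)),("scene",(186,106),S,(0,0,.07)),("scene",(175,35),S,(0,0,.112))]
b=[("top",(226,93),TB,(.04,0,.017)),("top",(114,230),TB,(-.04,0,.017)),("top",(206,142),TB,(0,0,.071)),("top",(198,147),TB,(0,0,.061)),
("scene",(260,135),SB,(.04,0,.017)),("scene",(75,167),SB,(-.04,0,.017)),("scene",(193,50),SB,(0,0,.071)),("scene",(188,73),SB,(0,0,.061))]
for nm,o,p0 in(("valve",v,(.4,.25,0)),("bonnet",b,(.5,-.25,-.9))):
    for cams in(("top","scene"),("top",),("scene",)):
        oo=[q for q in o if q[0] in cams];p,r=fit(oo,p0);print(nm,cams,p.round(4),np.degrees(p[2]).round(2))
        if len(cams)==2:
            for q,e in zip(oo,r):print(q[0],q[3],e.round(2))
E
python3 f.py
```

```text
valve ('top', 'scene') [0.4303 0.2372 0.0407] 2.33
top (0.075, 0.055, 0.012) [-0.37 -0.23]
top (0.075, -0.055, 0.012) [-0.03 -1.77]
top (-0.075, -0.055, 0.012) [-0.04 -0.14]
top (-0.075, 0.055, 0.012) [-0.64  0.98]
top (0, 0, 0.07) [-0.36 -0.9 ]
top (0, 0, 0.112) [ 0.08 -0.7 ]
top (0.04, 0, 0.1) [ 0.57 -0.23]
top (-0.04, 0, 0.1) [ 0.16 -0.23]
scene (-0.075, 0.055, 0.012) [-1.57 -0.29]
scene (-0.075, -0.055, 0.012) [-0.36  2.02]
scene (0.075, -0.055, 0.012) [ 1.04 -0.17]
scene (-0.04, 0, 0.1) [0.05 1.16]
scene (0.04, 0, 0.1) [-0.24  1.45]
scene (0, 0, 0.07) [-0.05  0.1 ]
scene (0, 0, 0.112) [-0.09  0.18]
valve ('top',) [0.4294 0.2369 0.0362] 2.08
valve ('scene',) [0.4319 0.2388 0.0453] 2.59
bonnet ('top', 'scene') [ 0.5239 -0.2891 -0.6695] -38.36
top (0.04, 0, 0.017) [-0.63 -0.6 ]
top (-0.04, 0, 0.017) [ 0.02 -0.03]
top (0, 0, 0.071) [-0.31 -0.4 ]
top (0, 0, 0.061) [-0.12 -0.61]
scene (0.04, 0, 0.017) [0.02 0.62]
scene (-0.04, 0, 0.017) [ 0.11 -0.14]
scene (0, 0, 0.071) [-0.2   1.46]
scene (0, 0, 0.061) [-0.08  0.3 ]
bonnet ('top',) [ 0.5229 -0.2897 -0.6974] -39.96
bonnet ('scene',) [ 0.5249 -0.2887 -0.6558] -37.57
```

```bash
cat >> h.py <<'E'
def quat(a):
    c,s=np.cos(a),np.sin(a)
    return Ro.from_matrix(np.array([[0,c,s],[0,s,-c],[-1,0,0]])).as_quat()
def jaw(st=None):
    st=st or bot.read_state();R=Ro.from_quat(st["ee_rot"]).as_matrix();return R
def rep(tag=""):
    s=bot.read_state();print(tag,"t",round(s["time"],2),"tcp",np.round(s["tcp_pos"],4),"F",np.round(s["force"],1),"T",np.round(s["ft_torque"],2),"op",round(s["opening"],4));return s
E
python3 - <<'E'
from h import *
print(jaw().round(3))
# corner screws, symmetric rectangle a,b unknown
P=np.array([(86,70),(290,64),(83,370),(290,362)],float);px=np.array([212,260])+(P+.5)/6-.5
sg=np.array([(1,1),(1,-1),(-1,1),(-1,-1)])
f=lambda p:(proj("top",pose(p,np.c_[sg*p[3:5],np.full(4,.014)]))-px).ravel()
s=least_squares(f,[.43,.237,.04,.06,.045]);print(s.x.round(4),np.degrees(s.x[2]),s.fun.round(2))
q0=bot.read_state()["joint_positions"]
for nm,x,y,yaw,z in(("b",.5239,-.2891,np.radians(-38.4),.20),("b",.5239,-.2891,np.radians(-38.4),.022),("v",.4298,.2372,.039,.20),("v",.4298,.2372,.039,.083)):
    for k in(1,-1):
        a=yaw+k*np.pi/2; q=bot.solve_ik([x,y,z],quat(a)); print(nm,z,k,None if q is None else np.round(q,2))
E
```

```text
[[-0.001  0.413  0.911]
 [-0.001  0.911 -0.413]
 [-1.    -0.001 -0.   ]]
[0.4293 0.238  0.0467 0.0641 0.0442] 2.6776026769968926 [ 0.03  0.02 -0.09 -0.02 -0.03 -0.11  0.1   0.11]
b 0.2 1 [-0.64  0.35  0.08  1.3   0.    0.03]
b 0.2 -1 [-0.64  0.35  0.08  1.3   0.   -3.12]
b 0.022 1 [-0.64  0.47 -0.21  0.88  0.    0.03]
b 0.022 -1 [-0.64  0.47 -0.21  0.88  0.   -3.12]
v 0.2 1 [ 0.33  0.17 -0.18  1.23  0.    0.29]
v 0.2 -1 [ 0.33  0.17 -0.18  1.23  0.   -2.85]
v 0.083 1 [ 0.33  0.25 -0.39  0.93  0.    0.29]
v 0.083 -1 [ 0.33  0.25 -0.39  0.93  0.   -2.85]
```

```bash
python3 - <<'E'
from h import *
x,y,a=.5239,-.2891,np.radians(-38.4+90)
bot.reach([x,y,.20],quat(a)); rep("above")
bot.move_l([x,y,.13],vel=.15)
print("hit",bot.move_l([x,y,.024],vel=.08,stop_force=6)); rep("down")
for n in("scene","top"): cv2.imwrite(f"pics/{n}1.png",bot.camera(n)[:,:,::-1])
def crop(im,u,v,w,h,k): return cv2.resize(im[v:v+h,u:u+w],None,fx=k,fy=k,interpolation=cv2.INTER_CUBIC)
s=cv2.imread("pics/scene1.png");t=cv2.imread("pics/top1.png")
cv2.imwrite("pics/c1.png",np.hstack([crop(s,395,270,120,130,3),crop(t,390,210,120,130,3)]))
E
```

```text
above t 3.07 tcp [ 0.5242 -0.2884  0.2001] F [-0.4 -0.8 -0.2] T [ 0.   -0.03  0.01] op 0.0855
hit False
down t 5.16 tcp [ 0.5242 -0.2893  0.0245] F [-0.2  0.8 -0.4] T [ 0.02  0.01 -0.01] op 0.0855
```

View pics/c1.png

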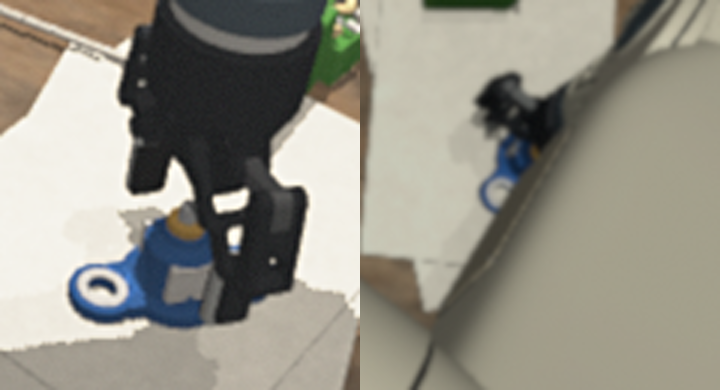

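```bash
python3 - <<'E'
from h import *
s=bot.read_state();R=jaw(s);p=s["tcp_pos"];print(R.round(4))
for k in(-1,1):
  for w in(-.011,0,.011):
    for h in (.013,.035):
      P=p+R[:,1]*k*.0425+R[:,2]*w-R[:,0]*h
      print(k,w,h,((proj("scene",P)[0]-[395,270])*3).round(0))
b=pose([.5239,-.2891,np.radians(-38.4)],[(x,-.0195,z) for x in(-.013,.013) for z in(.02,.044)])
print(((proj("scene",b)-[395,270])*3).round(0))
E
```

```text
[[ 7.000e-04  6.211e-01  7.837e-01]
 [-5.000e-04  7.837e-01 -6.211e-01]
 [-1.000e+00  0.000e+00  8.000e-04]]
-1 -0.011 0.013 [194. 317.]
-1 -0.011 0.035 [202. 287.]
-1 0 0.013 [214. 313.]
-1 0 0.035 [223. 283.]
-1 0.011 0.013 [234. 310.]
-1 0.011 0.035 [243. 280.]
1 -0.011 0.013 [125. 197.]
1 -0.011 0.035 [131. 168.]
1 0 0.013 [144. 194.]
1 0 0.035 [150. 165.]
1 0.011 0.013 [162. 192.]
1 0.011 0.035 [169. 163.]
[[164. 306.]
 [172. 274.]
 [210. 298.]
 [219. 267.]]
```

```bash
python3 - <<'E'
from h import *
x,y=.5239,-.2891
bot.move_l([x,y,.0225],vel=.05,stop_force=6)
bot.set_gripper(.03,30); rep("grip30")
bot.set_gripper(.03,90); rep("grip90")
bot.move_l([x,y,.16],vel=.12); rep("lift")
for n in("scene","top"): cv2.imwrite(f"pics/{n}2.png",bot.camera(n)[:,:,::-1])
bot.move_l([x,y,.24],vel=.15)
vx,vy,yaw=.4298,.2376,np.radians(2.55)
bot.reach([vx,vy,.20],quat(yaw+np.pi/2)); rep("over")
for n in("scene","top"): cv2.imwrite(f"pics/{n}3.png",bot.camera(n)[:,:,::-1])
def crop(im,u,v,w,h,k): return cv2.resize(im[v:v+h,u:u+w],None,fx=k,fy=k,interpolation=cv2.INTER_CUBIC)
s=cv2.imread("pics/scene3.png");t=cv2.imread("pics/top3.png")
cv2.imwrite("pics/c3.png",np.hstack([crop(s,135,140,130,150,3),crop(t,185,210,130,150,3)]))
E
```

```text
grip30 t 6.01 tcp [ 0.524  -0.2892  0.0227] F [-0.2 -0.3  2.6] T [0.07 0.01 0.02] op 0.0385
grip90 t 6.22 tcp [ 0.5241 -0.2893  0.023 ] F [-1.6  0.1  4.8] T [ 0.12  0.12 -0.02] op 0.0372
lift t 7.53 tcp [ 0.5236 -0.2889  0.1592] F [ 0.8 -0.9 -3.2] T [0.05 0.05 0.01] op 0.037
over t 10.25 tcp [0.4304 0.2371 0.2   ] F [ 1.   0.1 -2.4] T [ 0.02 -0.05  0.02] op 0.0369
```

View pics/c3.png

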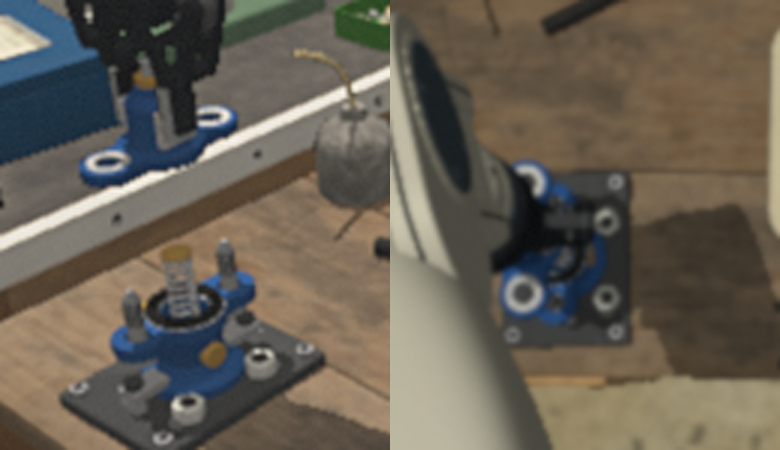

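View pics/scene2.png

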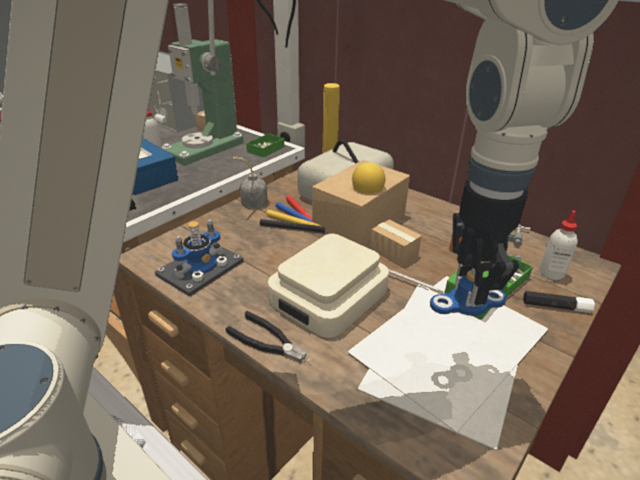

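```bash
python3 - <<'E'
from h import *
vx,vy,yaw=.4298,.2376,np.radians(2.55)
bot.move_l([vx,vy,.136],vel=.15); bot.dwell(.2);rep("low")
for n in("scene","top"): cv2.imwrite(f"pics/{n}4.png",bot.camera(n)[:,:,::-1])
def crop(im,u,v,w,h,k): return cv2.resize(im[v:v+h,u:u+w],None,fx=k,fy=k,interpolation=cv2.INTER_CUBIC)
s=cv2.imread("pics/scene4.png");t=cv2.imread("pics/top4.png")
cv2.imwrite("pics/c4.png",np.hstack([crop(s,155,205,80,90,5),crop(t,210,255,64,75,6)[:450]]))
E
```

```text
low t 11.12 tcp [0.4304 0.2378 0.137 ] F [-0.2 -0.3 -2.9] T [-0.04  0.03 -0.04] op 0.0372
```

View pics/c4.png

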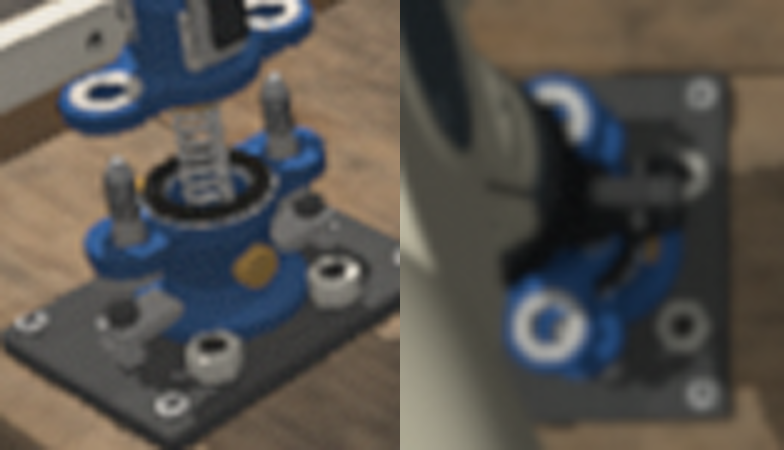

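```bash
python3 - <<'E'
from h import *
S=(155,205,5);T=(210,255,6)
st=bot.read_state();p=st["tcp_pos"];print(np.degrees(np.arctan2(jaw(st)[1,1],jaw(st)[0,1]))-90)
z=.131
o=[("scene",(105,92),S,(-.04,0,z)),("scene",(272,10),S,(.04,0,z)),("top",(150,325),T,(-.04,0,z)),("top",(160,112),T,(.04,0,z))]
q,r=fit(o,(.43,.237,.04));print("bonnet",q.round(4),np.degrees(q[2]),r.round(2))
for c in("scene","top"):
  q,r=fit([k for k in o if k[0]==c],(.43,.237,.04));print(c,q.round(4),np.degrees(q[2]))
o=[("scene",(117,158),S,(-.04,0,.1)),("scene",(275,73),S,(.04,0,.1))]
q,r=fit(o,(.43,.237,.04));print("studs scene",q.round(4),np.degrees(q[2]),r.round(2))
# predicted views
pr=lambda P,c,K:((proj(c,P)-np.array(K[:2])+.5)*K[2]-.5).round(1)
B=(p[0],p[1],np.radians(2.55))
for c,K in(("scene",S),("top",T)):
  print(c,"holes at tcp",pr(pose(B,[(-.04,0,z),(.04,0,z)]),c,K).tolist(), "studtips",pr(pose((.4298,.2376,.0445),[(-.04,0,.1),(.04,0,.1)]),c,K).tolist(),
  "gasket",pr(pose((.4298,.2376,.0445),[(0,0,.07)]),c,K).tolist())
E
python3 - <<'E'
import cv2,numpy as np
s=cv2.imread("pics/scene4.png");t=cv2.imread("pics/top4.png")
def crop(im,u,v,w,h,k): return cv2.resize(im[v:v+h,u:u+w],None,fx=k,fy=k,interpolation=cv2.INTER_CUBIC)
cv2.imwrite("pics/c5.png",np.hstack([crop(s,160,205,66,50,6),crop(t,225,265,33,25,12)]))
E
```

```text
2.5525786968111106
bonnet [0.4313 0.2356 0.0029] 0.16413058553011087 [[ 0.22  0.44]
 [-0.05  1.09]
 [-0.34 -0.77]
 [-0.25  0.26]]
scene [0.4329 0.238  0.0032] 0.18473682706816966
top [0.4307 0.2349 0.0056] 0.3202334304786755
studs scene [0.4333 0.2406 0.0389] 2.2292144709953368 [[ 0.11 -0.21]
 [-0.11  0.24]]
scene holes at tcp [[103.1, 95.0], [263.5, 13.5]] studtips [[115.0, 163.7], [272.0, 79.9]] gasket [[205.6, 183.2]]
top holes at tcp [[146.8, 323.2], [148.8, 116.4]] studtips [[162.1, 327.9], [163.8, 126.9]] gasket [[176.7, 232.9]]
```

View pics/c5.png

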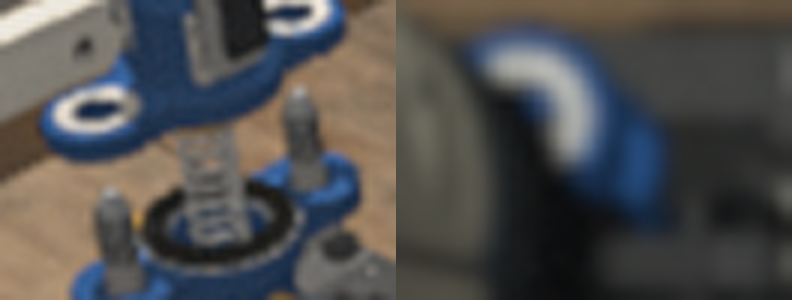

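```bash
python3 - <<'E'
import cv2,numpy as np
s=cv2.imread("pics/scene4.png");t=cv2.imread("pics/top4.png")
def crop(im,u,v,w,h,k): return cv2.resize(im[v:v+h,u:u+w],None,fx=k,fy=k,interpolation=cv2.INTER_CUBIC)
a=crop(s,163,180,62,62,9);b=crop(t,227,263,24,62,9)
def grid(im,k,u,v):
    for i in range(0,im.shape[1],k*5): cv2.putText(im,str(u+i//k),(i,8),0,.3,(0,255,255),1);cv2.line(im,(i,10),(i,14),(0,255,255),1)
    for i in range(0,im.shape[0],k*5): cv2.putText(im,str(v+i//k),(0,i+4),0,.3,(0,255,255),1)
    return im
cv2.imwrite("pics/c6.png",np.hstack([grid(a,9,163,180),grid(b,9,227,263)]))
E
```

```text
(no output)
```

View pics/c6.png

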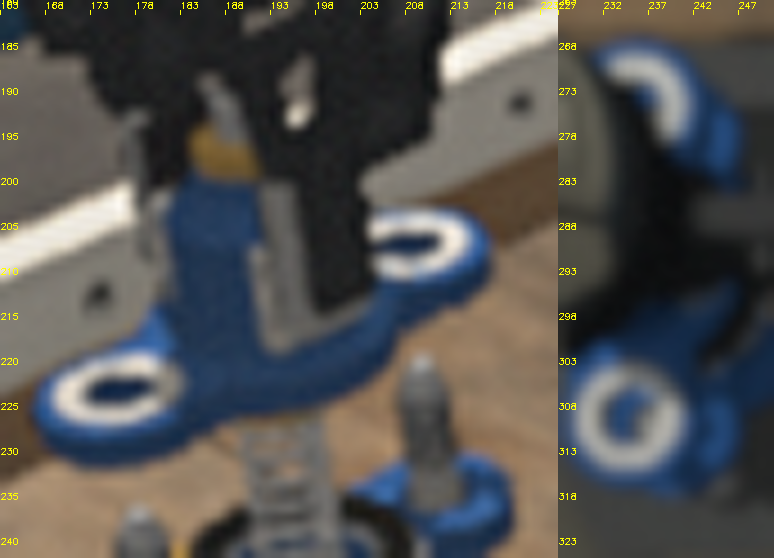

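Comparing both views at this hover, the bonnet holes and stud tips line up within about 1 mm and 1°. Next I'll lower in guarded steps.

```bash
python3 - <<'E'
from h import *
vx,vy=.4298,.2376
bot.dwell(.2);rep("pre")
for z in(.114,.106,.099):
    h=bot.move_l([vx,vy,z],vel=.05,stop_force=5);rep(f"{z} {h}")
    if h:break
cv2.imwrite("pics/scene5.png",bot.camera("scene")[:,:,::-1])
s=cv2.imread("pics/scene5.png")
cv2.imwrite("pics/c7.png",cv2.resize(s[190:290,150:250],None,fx=6,fy=6,interpolation=cv2.INTER_CUBIC))
E
```

```text
pre t 11.43 tcp [0.4298 0.2377 0.1362] F [ 0.  -0.2 -2.6] T [ 0.01 -0.03  0.  ] op 0.0372
0.114 False t 12.02 tcp [0.4297 0.2376 0.1138] F [-0.1 -1.  -2.5] T [ 0.04 -0.05  0.01] op 0.037
0.106 False t 12.32 tcp [0.4296 0.2375 0.1057] F [ 0.1 -1.  -2.3] T [ 0.01 -0.    0.02] op 0.0373
0.099 False t 12.62 tcp [0.4296 0.2375 0.0987] F [-0.6 -0.5 -3.3] T [0.01 0.   0.  ] op 0.0374
```

View pics/c7.png

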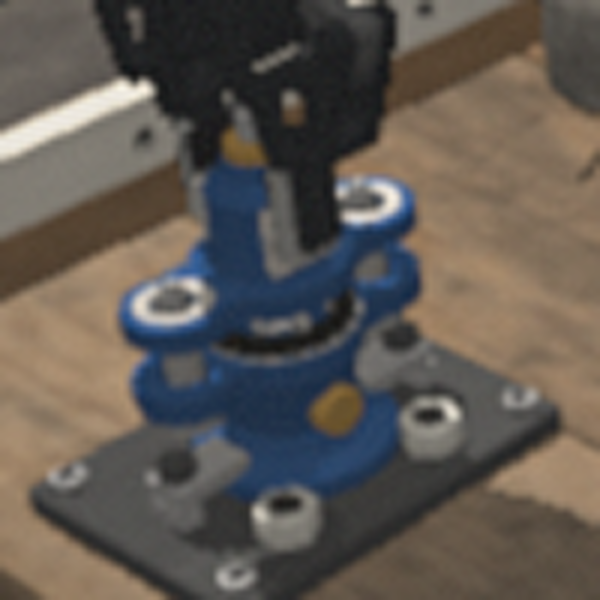

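Both studs are through the holes, at about (170,300) and (360,200) in the crop, with no side load. Next I'll press down, reading the force as I go.

```bash
python3 - <<'E'
from h import *
vx,vy=.4298,.2376
for z in(.093,.089,.0865,.0855):
    h=bot.move_l([vx,vy,z],vel=.03,stop_force=10);bot.dwell(.2);s=rep(f"{z} {h}")
    if h:break
E
```

```text
0.093 False t 13.22 tcp [0.43   0.2377 0.0932] F [ 1.6 -0.1 -1. ] T [ 0.06 -0.22  0.02] op 0.0371
0.089 False t 13.7 tcp [0.4299 0.2376 0.0891] F [1.8 0.7 1.2] T [ 0.11 -0.26 -0.04] op 0.0373
0.0865 False t 14.15 tcp [0.4299 0.2376 0.0866] F [2.2 0.4 3.1] T [ 0.08 -0.37  0.  ] op 0.0373
0.0855 False t 14.6 tcp [0.4299 0.2376 0.0856] F [1.9 0.7 2.8] T [ 0.14 -0.42  0.  ] op 0.0371
```

```bash
cat >> h.py <<'E'
def avg(n=5,d=.04):
    F=[];T=[]
    for _ in range(n): bot.dwell(d);s=bot.read_state();F.append(s["force"]);T.append(s["ft_torque"])
    return np.mean(F,0),np.mean(T,0),np.std(F,0)[2],s
E
python3 - <<'E'
from h import *
vx,vy=.4303,.2376
z=.0853
bot.move_l([vx,vy,z],vel=.02,stop_force=10)
for _ in range(10):
    F,T,sd,s=avg();print(round(s["time"],2),z,s["tcp_pos"].round(4),F.round(2),T.round(2),sd.round(2))
    if F[2]>10.5:break
    z-=.0004 if F[2]<9 else .0002
    bot.move_l([vx,vy,z],vel=.02,stop_force=10)
E
```

```text
15.06 0.0853 [0.43   0.2376 0.0853] [0.18 0.83 5.69] [ 0.18 -0.02 -0.01] 0.61
15.52 0.0849 [0.43   0.2376 0.085 ] [-0.16  0.78  6.97] [0.13 0.08 0.  ] 0.28
15.97 0.0845 [0.43   0.2376 0.0848] [-0.76  0.62  8.61] [ 0.06  0.19 -0.04] 0.58
16.43 0.08410000000000001 [0.4301 0.2376 0.0845] [-1.52  0.04  9.99] [0.03 0.27 0.  ] 0.53
16.89 0.0839 [0.43   0.2376 0.0844] [-1.79  0.49 10.83] [ 0.02  0.31 -0.02] 0.31
```

On the tool, Fz is the push itself (it reads −2.9 N when only the bonnet's weight hangs), so the target is Fz of about 15 N.

```bash
python3 - <<'E'
from h import *
vx,vy=.4301,.2376
z=.0836
bot.move_l([vx,vy,z],vel=.02,stop_force=10)
for _ in range(10):
    F,T,sd,s=avg();print(round(s["time"],2),round(z,4),s["tcp_pos"].round(4),F.round(2),T.round(2),sd.round(2))
    if F[2]>14.5:break
    z-=.0003 if F[2]<14 else .0001
    bot.move_l([vx,vy,z],vel=.02,stop_force=10)
for _ in range(5):
    F,T,sd,s=avg(10,.05);print("hold",round(s["time"],2),s["tcp_pos"].round(4),F.round(2),T.round(2),sd.round(2),round(s["opening"],4))
for n in("scene","top"): cv2.imwrite(f"pics/{n}6.png",bot.camera(n)[:,:,::-1])
s=cv2.imread("pics/scene6.png")
cv2.imwrite("pics/c8.png",cv2.resize(s[190:290,150:250],None,fx=6,fy=6,interpolation=cv2.INTER_CUBIC))
E
```

```text
17.35 0.0836 [0.43   0.2377 0.0842] [-1.18  0.03 11.94] [-0.03  0.25 -0.03] 0.55
17.81 0.0833 [0.43   0.2376 0.084 ] [-1.59 -0.11 12.48] [-0.04  0.35 -0.03] 0.33
18.27 0.083 [0.4301 0.2376 0.0838] [-1.78 -0.14 14.24] [-0.08  0.42 -0.01] 0.5
18.73 0.0829 [0.43   0.2376 0.0837] [-2.33 -0.23 14.29] [-0.09  0.44 -0.02] 0.37
19.18 0.0828 [0.4301 0.2376 0.0836] [-2.09 -0.65 14.77] [-0.1   0.46  0.  ] 0.54
hold 19.68 [0.4301 0.2376 0.0836] [-2.31 -0.32 14.69] [-0.1   0.47  0.01] 0.61 0.0371
hold 20.18 [0.4301 0.2376 0.0836] [-1.94 -0.68 14.52] [-0.14  0.47 -0.  ] 0.31 0.0373
hold 20.68 [0.4301 0.2376 0.0836] [-2.15 -0.14 14.6 ] [-0.12  0.48 -0.01] 0.38 0.0373
hold 21.18 [0.4301 0.2376 0.0836] [-2.07 -0.43 14.73] [-0.1   0.47 -0.  ] 0.52 0.0376
hold 21.68 [0.4301 0.2376 0.0836] [-2.11 -0.53 14.59] [-0.1   0.47  0.02] 0.35 0.0372
```

View pics/c8.png

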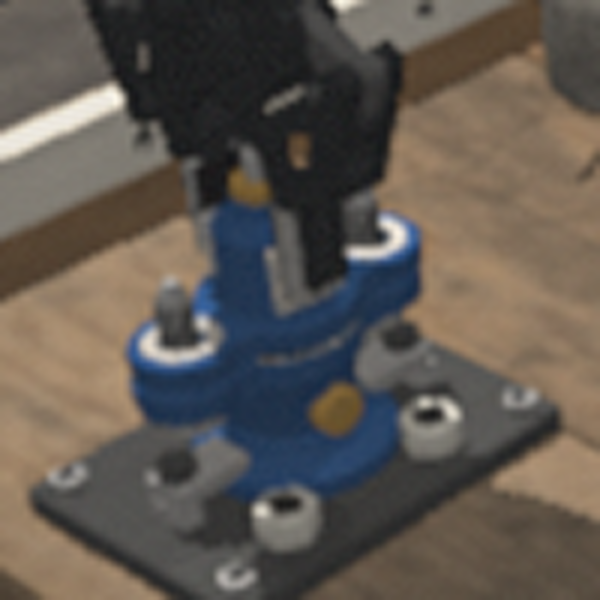

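View pics/scene6.png

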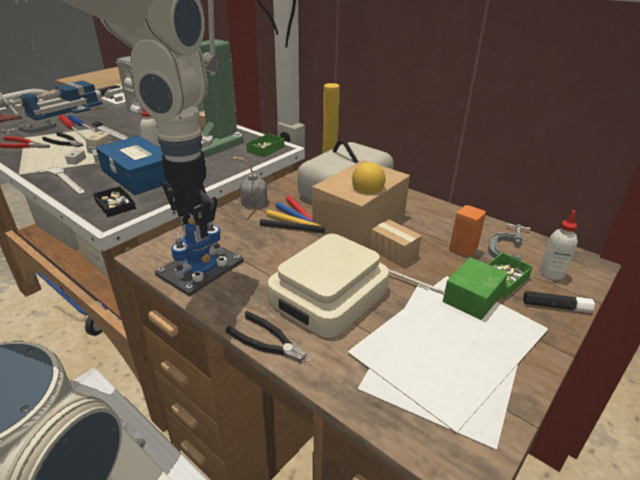

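```bash
python3 - <<'E'
from h import *
for _ in range(4):
    F,T,sd,s=avg(10,.05);print("hold",round(s["time"],2),s["tcp_pos"].round(4),F.round(2),T.round(2),round(s["opening"],4))
print(bot.finish_job())
E
```

```text
hold 22.28 [0.4301 0.2376 0.0836] [-2.37 -0.38 14.78] [-0.11  0.47 -0.01] 0.037
hold 22.78 [0.4301 0.2376 0.0836] [-1.94 -0.35 14.42] [-0.11  0.47  0.01] 0.0376
hold 23.28 [0.43   0.2376 0.0836] [-2.2  -0.42 14.87] [-0.11  0.46  0.01] 0.0368
hold 23.78 [0.43   0.2376 0.0836] [-2.29 -0.37 14.26] [-0.11  0.45 -0.01] 0.0377
the job is handed in; nothing more can be done
None
```

The bonnet is down on the gasket and the arm is still holding it there. I gripped it by its flats at 90 N, lowered it over the spring and both studs, pressed it straight down, and handed the job in at about 24 s.

- **Push:** it held steady for about 4.6 s at 14.3–14.9 N, with the tool height constant at 83.6 mm. By my estimate from the grip height, that is about 2 mm of gasket squeeze; I did not measure it directly.
- **Fit:** the last picture shows the bonnet bedded, with both studs through its holes.
- **Surroundings:** nuts, pliers and the other bystanders look unmoved, judged by eye.
- **Side load:** a force of about 2 N along x remained during the hold. I left it because it was small and steady.
- **Position measurements:** the two cameras disagreed by about 2 mm on where the valve and bonnet were. I checked the alignment again with the bonnet held above the studs. My first hole readings there suggested the bonnet was turned about 2.4°. Closer readings did not confirm that, and the studs entered freely.

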